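Slide the grater plate home under the leaf spring

TASK

Make the grater ready for use: with the fingertips press the steel grater plate down hard on its black pad, so that its spring bed sinks, and keep it down while you push it forward under the two guides and the copper leaf spring, fully home against the wooden stop. Only press and push the plate: do not grip or lift it off its bed. Leave the other things standing round it where they are.

Things in the scene. Friction and masses are not known exactly. Their poses are not given: they have to be found in the camera images.
- grater_box: Fixed wooden grater box, 286 x 112 mm, side rails 54 mm high (inner faces y = +-42 mm), clamp and copper spring up to 69 mm at the far end. Origin on the worktop under the centre line, 154 mm ahead of the rear end; +x is the direction in which the plate slides home, z up. The plate lies between the rails; the slot floor is at z 39 mm.
- guide_mouth (a point): Middle of the slot's mouth (box x = 31 mm, z 42.5 mm). Two steel guides (beyond y = +-25 mm, x = 31 to 115 mm, z 48 to 54 mm) roof the slot. At the raised level the plate's nose runs into the guides' ends; pressed down at least 5 mm, better 6 to 8 mm, it passes under them. Plate and box are slick (friction about 0.25).
- stop_face (a point): Point on the face of the wooden stop that ends the slot (box x = 105.5 mm), z 42.5 mm; axes parallel to the box's. The plate is home when its nose touches this face.
- bed (a joint): Grey spring bed under the plate (box x = -137 to +25 mm). 0 = raised (top at z 48 mm), 0.008 = fully down (top at z 40 mm), in m. Pressing the plate and bed down takes about 8 N at first and 14 N at the bottom, where the bed meets a firm stop.
- leaf_spring (a joint): Copper leaf spring, a 20 mm wide strip clamped over the stop, sloping down towards the mouth with an upturned tip at about box x = 29 mm, its lowest point at box x = 55 mm. 0 = hanging free, in rad; the plate lifts it to about 0.07 or more as it passes under; it presses with about 3 N.
- grater_plate: Loose steel grater plate, 170 x 78 x 5 mm, 0.14 kg, lying flat on the raised bed between the rails, its nose 6 to 26 mm before the guides. Origin at the centre of its underside; +x towards its nose, z up. A black rib (10 mm in x, 60 mm wide, 11 mm high above the plate) stands across it at x = -29 to -19 mm; fingertips behind the rib can push on it.
- plate_pad (a point): Centre of the flat black pad on top of the plate (50 x 60 mm, behind the rib), at plate x = -56 mm, on the upper face, 5 mm above the underside: press here. Wall cabinets hang 0.43 m above the worktop behind the work (beyond x about 0.6 m): keep the arm clear of them when rising.
- plate_nose (a point): Middle of the plate's front edge (plate x = +85 mm), half-way up its thickness.
- ramekin: White ramekin, 78 mm across, 40 mm high, to the left of the box. Origin at the centre of its underside. Leave alone.
- lemon_2: Yellow lemon, 57 x 84 x 54 mm, to the right of the box. Origin below its centre. Leave alone.
- egg_cup: White egg cup, 49 mm across, 61 mm high, to the right of the box. Origin at the centre of its underside. Leave alone.
- cutter_star: Tin star-shaped cookie cutter, 63 x 60 x 22 mm, to the left of the box. Origin at the centre of its underside. Leave alone.
Things that resemble listed ones, but are neither listed nor needed, are in the scene too. Several things have the shape of the grater_plate; the one meant has the colours described above.

How it is judged:
By the outcome, as a careful person would: the job done as asked, in the order asked, and still so for the second after the job is handed in, with the robot touching nothing.
It also fails if it takes over 32 s, if anything falls off the work surface, if the arm or the gripper's body presses on something with over 40 N, if the wrist force passes 120 N, or if a joint passes its speed limit or range.

ROBOT

A 6-joint arm with a two-finger parallel gripper is mounted at the origin on a cart in front of the work surface, level with it; the furniture and walls round the work are solid. World frame = base frame: x ahead of the robot, y to its left, z up, the work surface at z = 0. Lengths are in mm, angles in rad, forces in N, time in s.
With the tool pointing down it reaches from about 225 to 725 mm from the base axis. Payload 3.1 kg.
Tool frame: the origin (TCP) lies on the centre line of the jaws, within the pads' length; the fingertips stand 17 mm ahead of it and the grasp point (between the pads) lies 2 mm behind it; z points along the fingers, x is the direction in which the jaws open and shut, and the axes are right-handed (so a half turn about z gives the same grasp; the last joint's range is limited). The gripper opens to 85 mm and grips with 20 to 120 N. Pads are 22 mm wide; open, the fingers measure 114 mm over their backs; the gripper's body (76 mm by 85 mm) begins 54 mm behind the grasp point. The pads swing forward as they close: fully open they stand 13 mm farther back than shut.
Start: joints at [-1.378, 0.048, 0.099, 1.622, 0, 1.443], TCP at [165.531, -498.214, 209.512] pointing down, gripper open.
Joint ranges: [-2.91, 2.91], [-0.99, 1.94], [-1.21, 1.42], [-2.12, 2.29], [-1.49, 1.47], [-3.14, 3.14]. Speed limits (rad/s): [2.79, 2.79, 3.14, 3.14, 3.14, 3.14].

INTERFACE

Orientations are given as a unit quaternion [x, y, z, w].
In Python, from station import * gives the robot as it stands. The module is installed in compiled form; this text tells all that it offers.
- The arm moves only by the tool step_arm, never from a script. Its argument "series" is a list of rows, each a list of 3 entries, a list of its own where there are three numbers: the shift along the world's x, y, z in m, then the turn, a rotation vector about the world's x, y, z in degrees, then the finger opening in m, from 0 to 0.0854. A call has 1 to 20 rows; each row is the pose to reach, as a shift and turn from the pose commanded when the call began; what a row does not reach only later rows make up. A row lasts 1/10 s, in which the tool goes at most 50 mm and 8.59 degrees, less where a joint would pass 70% of its speed; a pose out of reach is approached as far as the arm can. A call with a gripper value outside its range is refused whole. The fingers move at their own pace and stop on an object; "grip_force" is the grip in N (left out, the last holds). Time passes only in rows, so rows that repeat a pose let the fingers close. It gives the time, the measured TCP pose, the force and the opening at its end, in the units of the state.
- sense(): the state, without advancing time (a new reading comes with each control period).
- snapshot(name): name is "scene" or "side" or "wrist"; returns the picture (420x560x3 uint8, blue, green, red); there is no depth.
- camera_model(name): a dict with "camera_matrix" (3x3 intrinsics, pixels), "R" (3x3) and "t" (3): a world point X has camera coordinates R X + t. Camera axes: x right, y down, z forward; pixel columns grow to the right and rows downward; lengths in mm; the calibration is good to about 2 mm. A picture is of the moment at which its call begins: read the wrist's pose just before it. camera_model takes no time and is no camera call; for the wrist camera it gives the pose at the moment of the call.
- hand_in(): hands the job in, once; it reports no verdict.
Trained networks look in the newest picture that a camera, given by its name, has taken for a name from the list of things; names that differ only in an ending like _2 or _b are one class to them, and where a whole thing is asked for, a point or a joint stands for the part that bears it (a point fixed in the world has none). Each returns a list of dicts, best first, with "confidence" (0 to 1); they miss things now and then, are a little off and sometimes report something else, mostly with a low value. They report only what shows in the picture. A call takes as long as a camera call. They do not tell look-alikes from the thing itself.
- look_for(camera, query): "position" ([column, row] in pixels, amid what is visible of it).
- regions_of(camera, query): "mask" (420x560 bool, what is visible of it) and "position" ([column, row] in pixels, amid what is visible of it).
The state is a dict: "time": time; "joint_pos": joint angles; "joint_velocities": joint speeds; "joint_torque": joint torques, N m; "tcp_pos": TCP position; "ee_rot": TCP orientation; "force": force on the tool from outside, world axes, zero at the start; "wrist_torque": the same for the moment, N m; "opening": finger opening in mm.
Only numpy, scipy, OpenCV 4.12 (cv2) and the standard library are available. Lean on these libraries where they do the work, as an engineer would, in place of code of your own. Each camera call takes 0.05 s, during which the arm holds its last target. There are 200 camera calls.

## Working session

There is one attempt and no reset: what is moved stays moved. The work goes in short steps, Python scripts to look and compute and a tool call to move; the robot and the scene stay as the last step left them, time stands still between calls to the robot, and variables do not carry over. Pictures are saved under pics/ and viewed, about 8 in all and at most 12, crops included, and the job is handed in when it is done.

Besides the shell and the picture viewer there is one more tool, called after ">>>" by a JSON object that holds its "method" and its "body". step_arm: Moves the arm, as the interface text tells. Its arguments: {"type":"object","properties":{"series":{"type":"array"},"grip_force":{"type":"number"}},"required":["series"]}

```bash
mkdir -p pics
python3 - <<'E'
from station import *
import cv2,numpy as np
s=sense();print(s['time'],s['tcp_pos'],s['ee_rot'],s['opening'],s['force'])
for c in("scene","side"):
    im=snapshot(c);cv2.imwrite(f"pics/{c}0.png",im)
    m=camera_model(c);print(c,np.round(m["camera_matrix"],1).tolist(),np.round(m["R"],4).tolist(),np.round(m["t"],1).tolist())
    for q in("grater_box","grater_plate","leaf_spring","bed","plate_pad"):
        print(q,[(np.round(d["position"]).tolist(),round(d["confidence"],2)) for d in look_for(c,q)])
E
```

```text
0.0 [ 165.39583966 -497.56142964  208.31874789] [ 8.10945570e-01 -5.85120405e-01 -8.61925964e-04 -8.06812681e-04] 85.08959834458585 [-0.08060859 -0.27757886  0.09740768]
scene [[472.4, 0.0, 278.3], [0.0, 472.4, 211.2], [0.0, 0.0, 1.0]] [[-0.7721, -0.6354, -0.0111], [-0.4785, 0.5928, -0.6478], [0.4182, -0.4949, -0.7617]] [518.6, 224.2, 753.9]
grater_box [([324.0, 167.0], 0.96)]
grater_plate [([340.0, 200.0], 0.91), ([322.0, 167.0], 0.62), ([232.0, 346.0], 0.56), ([382.0, 166.0], 0.21)]
leaf_spring [([326.0, 148.0], 0.48)]
bed [([326.0, 166.0], 0.66)]
plate_pad [([340.0, 201.0], 0.55)]
side [[487.9, 0.0, 283.4], [0.0, 487.9, 218.3], [0.0, 0.0, 1.0]] [[-0.8788, -0.477, -0.0157], [-0.2827, 0.5468, -0.7881], [0.3845, -0.6881, -0.6153]] [561.1, 115.5, 844.9]
grater_box [([316.0, 190.0], 0.65)]
grater_plate [([334.0, 199.0], 0.63), ([266.0, 335.0], 0.58)]
leaf_spring [([308.0, 159.0], 0.44)]
bed [([326.0, 173.0], 0.6)]
plate_pad [([265.0, 334.0], 0.73), ([339.0, 199.0], 0.6)]
```

View pics/scene0.png

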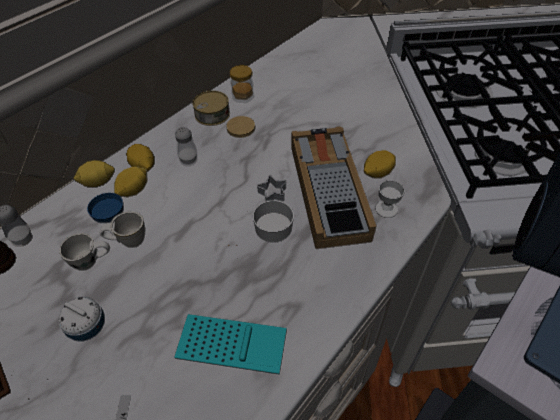

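View pics/side0.png

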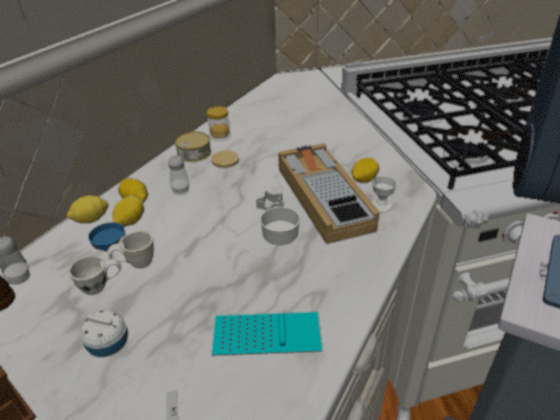

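Candidates for the plate: steel plate with black pad in the box at scene (340,200), and a teal look-alike lying on the worktop at (232,346). I choose the steel one. Next I'll fit the box pose and check a close crop.

```bash
cat > h.py <<'E'
import cv2,numpy as np
from scipy.optimize import minimize
def proj(m,X):
    P=(m["R"]@np.atleast_2d(X).T).T+m["t"]; p=P@m["camera_matrix"].T; return p[:,:2]/p[:,2:]
def ray_z(m,uv,z):
    C=-m["R"].T@m["t"]; d=m["R"].T@np.linalg.solve(m["camera_matrix"],[*uv,1.]); return C+d*(z-C[2])/d[2]
def box2w(p,X):
    c,s=np.cos(p[2]),np.sin(p[2]); X=np.atleast_2d(X); return np.c_[p[0]+c*X[:,0]-s*X[:,1],p[1]+s*X[:,0]+c*X[:,1],X[:,2]]
BOX=np.array([[x,y,z] for x in(-154,132) for y in(-56,56) for z in(0,54)]+[[132,y,69] for y in(-20,20)],float)
def hull(pts,S=4):
    im=np.zeros((420*S,560*S),np.uint8); cv2.fillConvexPoly(im,cv2.convexHull(np.round(np.asarray(pts)*S+S/2).astype(np.int32)),1); return im>0
E
python3 - <<'E'
from station import *
from h import *
obs=[]
for c in("scene","side"):
    im=snapshot(c); r=regions_of(c,"grater_box")
    mk=r[0]["mask"].astype(np.uint8); n,l,st,_=cv2.connectedComponentsWithStats(mk); k=1+np.argmax(st[1:,4]); mk=(l==k)
    print(c,r[0]["confidence"],st[k])
    pts=np.argwhere(mk)[:,::-1]; obs.append((camera_model(c),hull(pts)))
    if c=="scene": cv2.imwrite("pics/crop1.png",cv2.resize(im[115:255,270:415],None,fx=4.2,fy=4.2,interpolation=cv2.INTER_CUBIC))
def cost(p,o=obs):
    e=0
    for m,h in o:
        g=hull(proj(m,box2w(p,BOX))); e+=1-(g&h).sum()/(g|h).sum()
    return e
m=obs[0][0]
a=ray_z(m,(342,242),27);b=ray_z(m,(320,130),54);d=b-a;yaw=np.arctan2(d[1],d[0]);c=a+d*154/286
p0=[c[0],c[1],yaw];print("init",p0)
for o in(obs,obs[:1],obs[1:]):
    r=minimize(cost,p0,(o,),method="Nelder-Mead",options=dict(initial_simplex=np.array([p0]+[np.add(p0,v) for v in([15,0,0],[0,15,0],[0,0,.1])])));print(np.round(r.x,3),r.fun)
E
```

```text
scene 0.71 [ 291  127   86  122 4453]
side 0.91 [ 279  144  100  101 3885]
init [np.float64(545.535372174496), np.float64(-9.409452256657787), np.float64(-0.7922511041233478)]
[552.505 -15.822  -0.745] 0.10429911385203439
[552.925 -15.889  -0.741] 0.042902472708141515
[553.345 -15.486  -0.75 ] 0.060011675423234045
```

View pics/crop1.png

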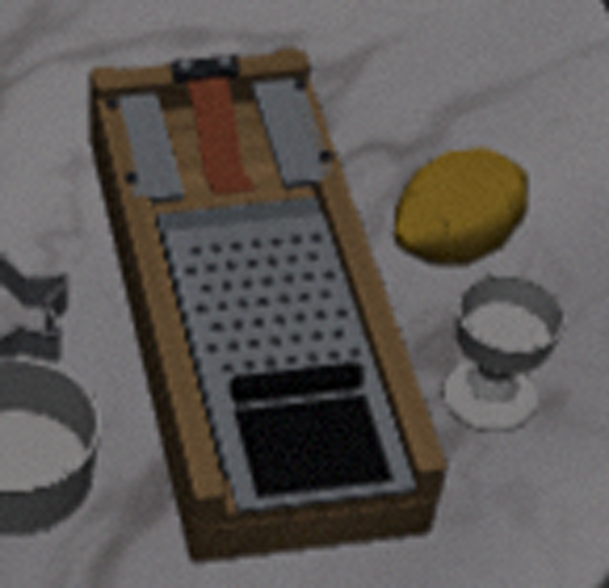

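The steel plate with black pad lies raised in the box: pad centre at about scene (344,221), rib at about (341,206). The nose sits just before the guides, at about (328,166). This is the right plate.

Run:
```python
from station import *
from h import *
p=[552.5,-15.8,-0.745]
def w2box(X): 
    c,s=np.cos(p[2]),np.sin(p[2]);d=X[:2]-p[:2];return np.round([c*d[0]+s*d[1],-s*d[0]+c*d[1]],1)
m=camera_model("scene")
f=lambda u,v:(270+(u+.5)/4.2-.5,115+(v+.5)/4.2-.5)
for n,u,v,z in(("pad",314,447,53),("noseL",160,215,53),("noseR",320,198,53),("rearL",240,510,53),("rearR",413,487,53),("ribtop f L",232,376,64),("ribtop f R",361,364,64),("guideL end",168,199,54),("guideR end",305,182,54),("railRL",195,500,54),("railRR",445,468,54)):
    print(n,w2box(ray_z(m,f(u,v),z)))
print(box2w(p,[[-112,0,53],[-80,0,53]]))
```

```text
pad [-135.4   -1.1]
noseL [17.  39.8]
noseR [ 17.2 -39.4]
rearL [-164.5   37.8]
rearR [-163.1  -38. ]
ribtop f L [-99.1  28.7]
ribtop f R [-100.5  -29.4]
guideL end [26.4 34.2]
guideR end [ 28.3 -34.3]
railRL [-157.2   55.9]
railRR [-155.8  -53.9]
[[470.17015493  60.13284277  53.        ]
 [493.69296781  38.43774484  53.        ]]
```

>>> {"method": "step_arm", "body": {"series": [[[0.3,0.56,0],[0,0,119],0],[[0.3,0.56,0],[0,0,119],0],[[0.3,0.56,0],[0,0,119],0],[[0.3,0.56,0],[0,0,119],0],[[0.3,0.56,0],[0,0,119],0],[[0.3,0.56,0],[0,0,119],0],[[0.3,0.56,0],[0,0,119],0],[[0.3,0.56,0],[0,0,119],0],[[0.3,0.56,0],[0,0,119],0],[[0.3,0.56,0],[0,0,119],0],[[0.3,0.56,0],[0,0,119],0],[[0.3,0.56,0],[0,0,119],0],[[0.3,0.56,0],[0,0,119],0],[[0.3,0.56,0],[0,0,119],0],[[0.3,0.56,0],[0,0,119],0],[[0.3,0.56,0],[0,0,119],0],[[0.3,0.56,0],[0,0,119],0],[[0.3,0.56,0],[0,0,119],0]]}}

```text
time: 2.6
tcp_pos: [465.4, 61.0, 209.7]
ee_rot: [0.916, 0.401, 0.0, 0.0]
force: [0.2, -0.0, -0.2]
opening: 0.1
```

Run:
```python
from station import *
from h import *
import pickle
s=sense();print(s['time'],s['tcp_pos'],s['ee_rot'],s['joint_pos'],s['opening'],s['force'])
m=camera_model("wrist"); im=snapshot("wrist"); cv2.imwrite("pics/w1.png",im); pickle.dump(m,open("w1.pkl","wb"))
print(np.round(m["camera_matrix"],1).tolist(),np.round(m["R"],3).tolist(),-m["R"].T@m["t"])
p=[552.5,-15.8,-0.745]
print(np.round(proj(m,box2w(p,[[-154,56,54],[-154,-56,54],[132,56,54],[132,-56,54],[31,34,54],[31,-34,54]]))).tolist())
```

```text
2.6 [465.40629947  61.04575024 209.71488494] [9.16263108e-01 4.00576932e-01 1.73738677e-04 8.78841177e-05] [-1.25772099e-02 -9.67336174e-02 -4.24034218e-02  1.62473749e+00
 -1.69670521e-05  7.33926264e-01] 0.08617414639867499 [ 0.23502353 -0.00570436 -0.21676528]
[[345.8, 0.0, 278.3], [0.0, 345.8, 212.9], [0.0, 0.0, 1.0]] [[0.68, 0.733, -0.002], [0.694, -0.643, 0.326], [0.238, -0.223, -0.946]] [404.24938773 118.19844354 374.95878985]
[[342.0, 146.0], [220.0, 147.0], [328.0, 389.0], [234.0, 389.0], [312.0, 317.0], [250.0, 317.0]]
```

View pics/w1.png

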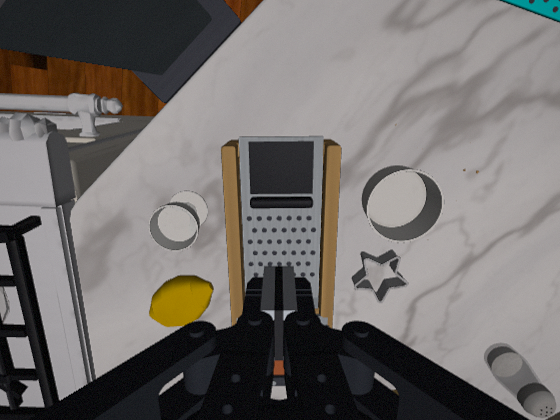

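The wrist view, free of obstruction, shows the plate's rear edge at row 136, pad rows 140–194, rib rows 196–208 (columns 249–314), and rails at columns 222–341. Now localising the rib from this view.

Run:
```python
from h import *
import pickle
m=pickle.load(open("w1.pkl","rb"));p=[552.5,-15.8,-0.745]
im=cv2.imread("pics/w1.png",0);print("col281 rows130-212",im[130:213,279:284].mean(1).round().astype(int).tolist());print("row170 cols 215-350",im[168:173,215:350].mean(0).round().astype(int).tolist())
def w2box(X): 
    c,s=np.cos(p[2]),np.sin(p[2]);d=X[:2]-p[:2];return np.round([c*d[0]+s*d[1],-s*d[0]+c*d[1],X[2]],1)
for n,u,v,z in(("rear",281,136,53),("padrear",281,141,53),("padfront",281,194,53),("ribtoprear",281,197,64),("ribtopfront",281,208,64),("ribfl",249,202,64),("ribr",314,202,64),("railL",341,144,54),("railR",222,144,54)):
    print(n,w2box(ray_z(m,(u,v),z)))
print("tcp",w2box(np.array([465.4,61,209.7])))
```

```text
col281 rows130-212 [162, 162, 162, 163, 165, 169, 113, 113, 133, 132, 136, 88, 41, 43, 45, 43, 42, 44, 44, 44, 44, 45, 44, 42, 43, 44, 42, 43, 42, 41, 43, 43, 42, 43, 42, 43, 42, 41, 42, 42, 41, 42, 42, 41, 41, 41, 41, 41, 41, 40, 41, 41, 39, 40, 39, 39, 39, 40, 40, 39, 39, 38, 35, 52, 122, 144, 90, 18, 4, 15, 25, 36, 41, 37, 33, 28, 24, 12, 119, 140, 138, 137, 137]
row170 cols 215-350 [159, 159, 159, 159, 158, 160, 154, 95, 112, 117, 116, 116, 114, 113, 115, 116, 116, 117, 118, 120, 119, 79, 44, 43, 68, 140, 136, 133, 133, 131, 133, 135, 139, 134, 82, 32, 38, 39, 38, 39, 40, 41, 41, 41, 39, 39, 40, 40, 39, 41, 41, 40, 40, 41, 41, 39, 41, 43, 40, 41, 43, 41, 41, 41, 42, 41, 43, 42, 41, 42, 42, 42, 42, 42, 40, 43, 43, 41, 41, 42, 42, 43, 42, 42, 43, 42, 42, 43, 41, 43, 42, 43, 41, 43, 42, 42, 40, 55, 117, 136, 134, 136, 136, 135, 134, 134, 134, 122, 35, 36, 42, 88, 116, 115, 118, 116, 114, 113, 114, 116, 116, 116, 117, 119, 117, 93, 133, 130, 130, 130, 128, 129, 129, 130, 130]
rear [-163.3   -0.2   53. ]
padrear [-158.8   -0.2   53. ]
padfront [-108.2   -0.2   53. ]
ribtoprear [-108.4   -0.3   64. ]
ribtopfront [-97.6  -0.3  64. ]
ribfl [-103.6  -30.4   64. ]
ribr [-103.5   30.8   64. ]
railL [-156.1   54.9   54. ]
railR [-156.3  -54.4   54. ]
tcp [-116.1   -2.6  209.7]
```

>>> {"method": "step_arm", "body": {"series": [[[-0.006,0.009,-0.04],[0,0,0],0],[[-0.006,0.009,-0.085],[0,0,0],0],[[-0.006,0.009,-0.115],[0,0,0],0],[[-0.006,0.009,-0.13],[0,0,0],0],[[-0.006,0.009,-0.133],[0,0,0],0],[[-0.006,0.009,-0.136],[0,0,0],0]]}}

```text
time: 3.25
tcp_pos: [459.7, 70.5, 73.8]
ee_rot: [0.916, 0.401, 0.0, 0.0]
force: [0.3, -0.5, 0.6]
opening: -0.1
```

Run:
```python
from station import *
from h import *
s=sense();print(s['time'],s['tcp_pos'],s['force'])
m=camera_model("wrist"); im=snapshot("wrist");i2=snapshot("side")
cv2.imwrite("pics/w2.png",np.hstack([im[100:400,130:430],cv2.resize(i2[130:250,260:400],(350,300),interpolation=cv2.INTER_CUBIC)]))
```

```text
3.25 [459.67239642  70.45076661  73.78336421] [ 0.33953134 -0.48710507  0.58882821]
```

View pics/w2.png

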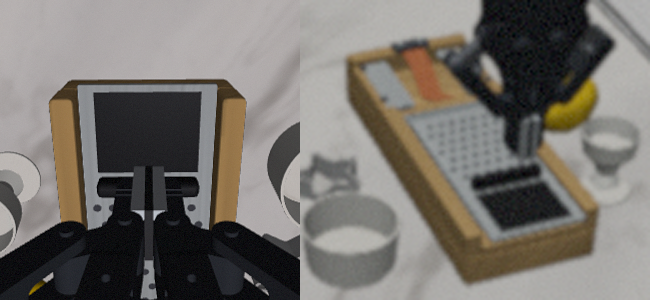

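The wrist crop shows fingers centred between the rails with the tips near the pad's front edge. The side crop shows them seemingly ahead of the rib, which disagrees, so I'll compare with the projection.

Run:
```python
from station import *
from h import *
p=[552.5,-15.8,-0.745]
def w2box(X): 
    c,s=np.cos(p[2]),np.sin(p[2]);d=X[:2]-p[:2];return np.round([c*d[0]+s*d[1],-s*d[0]+c*d[1],X[2]],1)
m=camera_model("side");f=lambda P:[(float(x-260)*2.5+300,float(y-130)*2.5) for x,y in proj(m,P)]
print("side tips z57,74",f([[459.7,70.5,57],[459.7,70.5,74]]),"rib pred",f(box2w(p,[[-108,-30,64],[-108,30,64]])))
for uv in((504,172),(475,183),(540,168),(525,205)): print(uv,w2box(ray_z(m,((uv[0]-300)/2.5+260,uv[1]/2.5+130),64 if uv[1]<200 else 53)))
w=camera_model("wrist");print("wrist crop tips",[(q-[130,100]).round().tolist() for q in proj(w,[[459.7,70.5,57],[459.7,70.5,74]])])
print("wrist rib pred",(proj(w,box2w(p,[[-108,-30,64],[-108,30,64],[-131,0,53],[-163,0,53]]))-[130,100]).round().tolist())
```

```text
side tips z57,74 [(517.9192908769521, 193.65091708569665), (519.3654313396116, 175.7273723910916)] rib pred [(544.0794594736316, 165.06861608306835), (473.34119462209713, 180.55896810463503)]
(504, 172) [-105.8    3.2   64. ]
(475, 183) [-111.4   30.1   64. ]
(540, 168) [-110.5  -25.3   64. ]
(525, 205) [-137.   -1.   53.]
wrist crop tips [[147.0, 146.0], [147.0, 159.0]]
wrist rib pred [[94.0, 181.0], [199.0, 181.0], [147.0, 137.0], [146.0, 83.0]]
```

Run:
```python
from station import *
from h import *
a=snapshot("scene")[150:250,290:390];b=snapshot("side")[150:250,300:400]
w=cv2.imread("pics/w2.png")[120:270,75:225]
f=lambda i:cv2.resize((255*(i/255.)**.5).astype(np.uint8),(400,400) if i.shape[0]==100 else (400,400),interpolation=cv2.INTER_CUBIC)
o=np.hstack([f(b),f(w)]);cv2.imwrite("pics/c3.png",o)
```

```text
(no output)
```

View pics/c3.png

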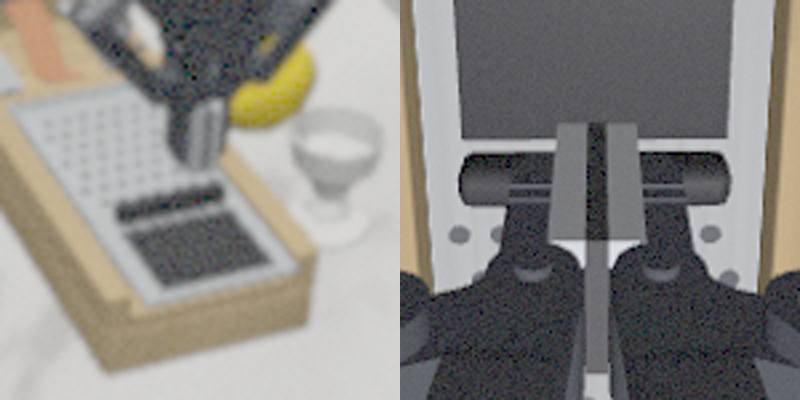

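Run:
```python
from station import *
from h import *
s=sense();print(s['tcp_pos'],s['opening'],s['time'])
ms,mw=camera_model("side"),camera_model("wrist")
def P(m):return m["camera_matrix"]@np.c_[m["R"],m["t"]]
def tri(a,b,ma,mb):
    X=cv2.triangulatePoints(P(ma),P(mb),np.array(a,float),np.array(b,float)).ravel();X=X[:3]/X[3];return X,proj(ma,X),proj(mb,X)
print(tri((351,191),(279,266),ms,mw))
mc=camera_model("scene")
im=snapshot("scene");cv2.imwrite("pics/sc4.png",im)
c=im[130:260,280:400];cv2.imwrite("pics/c4.png",cv2.resize((255*(c/255.)**.5).astype(np.uint8),None,fx=4,fy=4,interpolation=cv2.INTER_CUBIC))
for m in(ms,mc):print(proj(m,[[459.7,70.5,57],[459.7,70.5,150]]).round().tolist())
```

```text
[460.75637132  70.68854003  75.07919502] 0.16120324100412295 3.45
(array([451.99802742,  78.87214592, 103.20805749]), array([[350.90670169, 190.94876016]]), array([[278.37696871, 265.37579285]]))
[[347.0, 207.0], [351.0, 166.0]]
[[343.0, 216.0], [348.0, 181.0]]
```

View pics/c4.png

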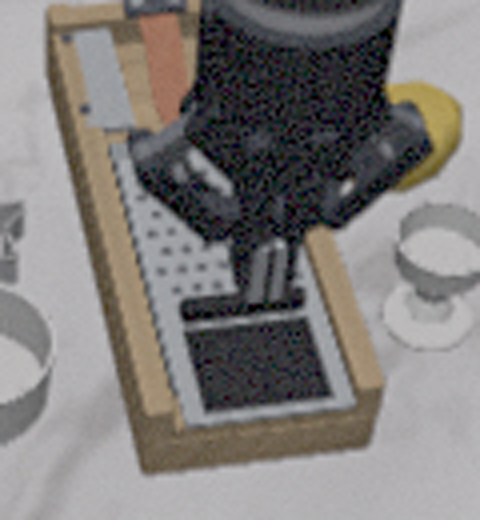

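Grey pad ends appear at about crop (265,300), i.e. scene (346,205). In all three views the tips look higher than the stated geometry gives, though the xy is consistent and behind the rib. I'll creep down and let the force decide.

>>> {"method": "step_arm", "body": {"series": [[[0,0,-0.002],[0,0,0],0],[[0,0,-0.004],[0,0,0],0],[[0,0,-0.006],[0,0,0],0],[[0,0,-0.006],[0,0,0],0]]}}

```text
time: 3.9
tcp_pos: [459.2, 70.8, 67.0]
ee_rot: [0.916, 0.402, -0.0, -0.0]
force: [0.1, -0.3, 1.0]
opening: -0.0
```

>>> {"method": "step_arm", "body": {"series": [[[0,0,-0.003],[0,0,0],0],[[0,0,-0.006],[0,0,0],0],[[0,0,-0.008],[0,0,0],0],[[0,0,-0.008],[0,0,0],0]]}}

```text
time: 4.3
tcp_pos: [459.1, 70.8, 58.9]
ee_rot: [0.916, 0.402, -0.0, -0.0]
force: [-0.5, 0.1, 0.0]
opening: 0.0
```

Run:
```python
from station import *
from h import *
s=sense();print(s['tcp_pos'],s['force'],s['time'])
c=snapshot("scene")[130:260,280:400];d=snapshot("wrist")[200:330,210:350]
f=lambda c:cv2.resize((255*(c/255.)**.5).astype(np.uint8),(400,433),interpolation=cv2.INTER_CUBIC)
cv2.imwrite("pics/c5.png",np.hstack([f(c),f(d)]))
```

```text
[459.0861074   70.79171976  58.92351385] [-0.51171264  0.08179625  0.03855593] 4.3
```

View pics/c5.png

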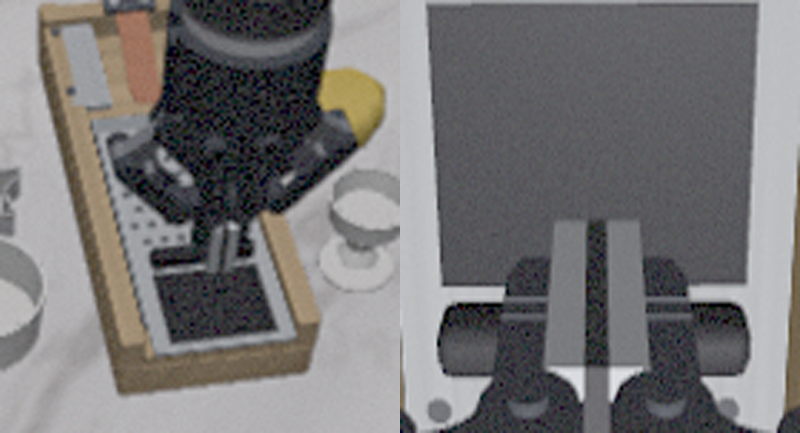

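Tips now overlie the pad's front part and are centred. The rib is just ahead of them. Continuing down.

>>> {"method": "step_arm", "body": {"series": [[[0,0,-0.003],[0,0,0],0],[[0,0,-0.006],[0,0,0],0],[[0,0,-0.008],[0,0,0],0],[[0,0,-0.008],[0,0,0],0]]}}

```text
time: 4.8
tcp_pos: [459.1, 70.8, 51.0]
ee_rot: [0.916, 0.402, -0.0, -0.0]
force: [-0.5, -0.1, -0.3]
opening: -0.1
```

>>> {"method": "step_arm", "body": {"series": [[[0,0,-0.002],[0,0,0],0],[[0,0,-0.004],[0,0,0],0],[[0,0,-0.006],[0,0,0],0],[[0,0,-0.006],[0,0,0],0]]}}

```text
time: 5.2
tcp_pos: [459.2, 70.8, 45.1]
ee_rot: [0.916, 0.402, -0.0, -0.0]
force: [-0.2, 1.1, -0.3]
opening: -0.2
```

>>> {"method": "step_arm", "body": {"series": [[[0,0,-0.002],[0,0,0],0],[[0,0,-0.004],[0,0,0],0],[[0,0,-0.004],[0,0,0],0]]}}

```text
time: 5.5
tcp_pos: [459.3, 70.8, 41.2]
ee_rot: [0.916, 0.402, -0.0, -0.0]
force: [0.0, 0.3, -0.1]
opening: 0.1
```

Run:
```python
from station import *
from h import *
s=sense();print(s['tcp_pos'],s['force'],s['time'])
c=snapshot("side")[150:250,300:400];d=snapshot("wrist")[200:330,210:350]
f=lambda c:cv2.resize((255*(c/255.)**.5).astype(np.uint8),(400,430),interpolation=cv2.INTER_CUBIC)
cv2.imwrite("pics/c6.png",np.hstack([f(c),f(d)]))
```

```text
[459.25386128  70.77525864  41.15040384] [ 0.04437955  0.31893928 -0.11199183] 5.5
```

View pics/c6.png

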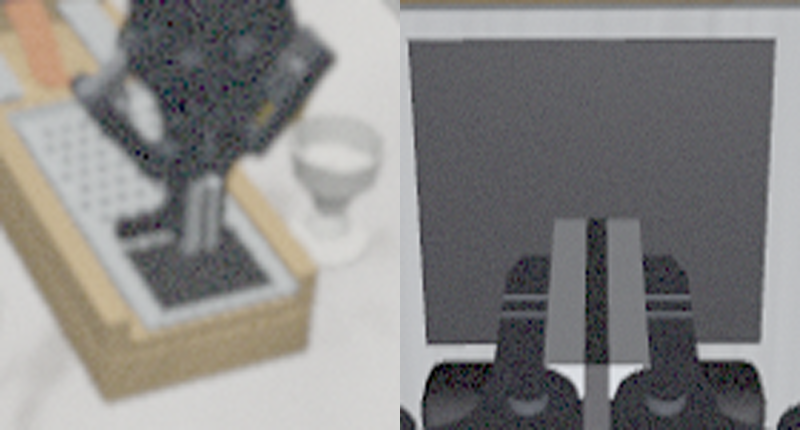

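Side view: tips about at the pad, just over the surface (pixel (350,208) gives tip z ≈ 55). The wrist view shows them centred on the pad's front half with the rib ahead. So the tips sit higher relative to the reported TCP than stated, and contact should come within a few mm.

>>> {"method": "step_arm", "body": {"series": [[[0,0,-0.002],[0,0,0],0],[[0,0,-0.004],[0,0,0],0],[[0,0,-0.004],[0,0,0],0]]}}

```text
time: 5.9
tcp_pos: [459.2, 70.8, 37.1]
ee_rot: [0.916, 0.402, -0.0, -0.0]
force: [0.3, -0.1, 1.0]
opening: -0.0
```

>>> {"method": "step_arm", "body": {"series": [[[0,0,-0.0015],[0,0,0],0],[[0,0,-0.003],[0,0,0],0],[[0,0,-0.003],[0,0,0],0]]}}

```text
time: 6.2
tcp_pos: [459.3, 70.8, 34.2]
ee_rot: [0.916, 0.402, -0.0, -0.0]
force: [0.2, 0.0, 0.1]
opening: 0.2
```

>>> {"method": "step_arm", "body": {"series": [[[0,0,-0.0015],[0,0,0],0],[[0,0,-0.003],[0,0,0],0],[[0,0,-0.003],[0,0,0],0]]}}

```text
time: 6.5
tcp_pos: [459.5, 70.8, 31.4]
ee_rot: [0.916, 0.402, -0.0, -0.0]
force: [-0.3, 0.0, 0.1]
opening: -0.3
```

Run:
```python
from station import *
from h import *
s=sense();print(s['tcp_pos'],s['force'],s['joint_pos'],s['joint_torque'],s['time'])
a=snapshot("side");d=snapshot("wrist");cv2.imwrite("pics/side7.png",a)
f=lambda c:cv2.resize((255*(c/255.)**.5).astype(np.uint8),(400,430),interpolation=cv2.INTER_CUBIC)
cv2.imwrite("pics/c7.png",np.hstack([f(a[150:250,300:400]),f(d[200:330,210:350])]))
```

```text
[459.53019958  70.78563042  31.4058087 ] [-0.27079905  0.01438273  0.13068213] [ 8.44243935e-03 -7.07720905e-02 -3.74667213e-01  1.26690982e+00
  1.06735798e-05  7.52285777e-01] [-1.52615805e-03 -2.83063996e+01  3.10072088e+01 -1.48207642e-02
 -7.27500901e-04 -6.50777906e-05] 6.5
```

View pics/c7.png

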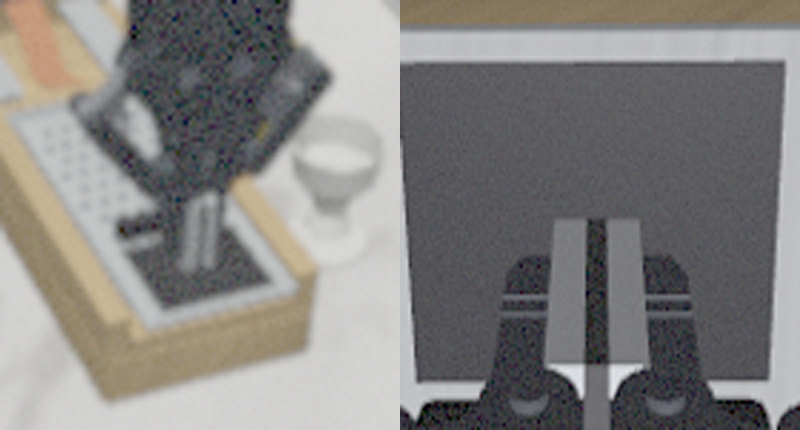

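>>> {"method": "step_arm", "body": {"series": [[[0,0,-0.0015],[0,0,0],0],[[0,0,-0.003],[0,0,0],0],[[0,0,-0.004],[0,0,0],0],[[0,0,-0.004],[0,0,0],0]]}}

```text
time: 7.0
tcp_pos: [460.5, 71.0, 29.6]
ee_rot: [0.916, 0.402, 0.001, 0.0]
force: [-2.4, -0.1, 9.0]
opening: -0.1
```

Run:
```python
from station import *
from h import *
s=sense();q=s['joint_pos'];print(s['tcp_pos'],s['force'])
ms,mw=camera_model("side"),camera_model("wrist")
P=lambda m:m["camera_matrix"]@np.c_[m["R"],m["t"]]
X=cv2.triangulatePoints(P(ms),P(mw),np.array((350,214.7)),np.array((279,266.)) ).ravel();X=X[:3]/X[3]
p=[552.5,-15.8,-0.745];c,sn=np.cos(p[2]),np.sin(p[2]);d=X[:2]-p[:2]
print(X,"box",c*d[0]+sn*d[1],-sn*d[0]+c*d[1],"res",proj(ms,X),proj(mw,X))
print("wrist pred pad corners+rib",proj(mw,box2w(p,[[-158.8,-30,53],[-158.8,30,53],[-108,-30,53],[-108,30,53]])).round().tolist())
snapshot("wrist");r=look_for("wrist","plate_pad");print([(x["position"],x["confidence"]) for x in r][:2])
```

```text
[460.53779253  70.95087462  29.584335  ] [-2.38609422 -0.10427114  9.02583014]
[452.79744229  75.29043173  46.33343704] box -135.04688892410883 -0.6360491750298252 res [[349.17839344 214.21257281]] [[273.86149808 260.4172245 ]]
wrist pred pad corners+rib [[206.0, 218.0], [344.0, 218.0], [213.0, 317.0], [337.0, 317.0]]
[([277.6, 254.4], 0.97), ([493.3, 309.7], 0.24)]
```

Contact: 9 N upward. I'll press on and measure whether the plate sinks, using the image shift of the perforated area in the fixed cameras against the earlier pictures.

>>> {"method": "step_arm", "body": {"series": [[[0,0,-0.002],[0,0,0],0],[[0,0,-0.004],[0,0,0],0],[[0,0,-0.006],[0,0,0],0],[[0,0,-0.006],[0,0,0],0]]}}

```text
time: 7.5
tcp_pos: [461.1, 71.0, 24.5]
ee_rot: [0.916, 0.402, 0.002, 0.001]
force: [-3.5, 0.2, 12.9]
opening: -0.0
```

```bash
cat >> h.py <<'E'
def shift(a,b,c,hw=(9,9),R=14):
    g=lambda i:cv2.GaussianBlur(cv2.cvtColor(i,cv2.COLOR_BGR2GRAY),(3,3),0)
    A,B=g(a),g(b);x,y=np.round(c).astype(int);T=A[y-hw[1]:y+hw[1]+1,x-hw[0]:x+hw[0]+1]
    r=cv2.matchTemplate(B[y-hw[1]-R:y+hw[1]+R+1,x-hw[0]-R:x+hw[0]+R+1],T,cv2.TM_CCOEFF_NORMED);_,v,_,l=cv2.minMaxLoc(r)
    f=lambda q,i:0.5*(q[i-1]-q[i+1])/(q[i-1]-2*q[i]+q[i+1]) if 0<i<len(q)-1 else 0
    return round(l[0]-R+f(r[l[1]],l[0]),2),round(l[1]-R+f(r[:,l[0]],l[1]),2),round(float(v),2)
E
python3 - <<'E'
from station import *
from h import *
s=sense();print(s['tcp_pos'],s['force'],s['time'])
a0=cv2.imread("pics/side7.png");a=snapshot("side");cv2.imwrite("pics/side8.png",a)
m=camera_model("side");p=[552.5,-15.8,-0.745]
for q in([-150,0,53],[-157,33,53],[-157,-33,53],[-60,20,53],[-103,25,64]): 
    u=proj(m,box2w(p,[q]))[0];print(q,u.round(),shift(a0,a,u,(6,6),7),"pred 8mm down",(proj(m,box2w(p,[np.subtract(q,[0,0,8])]))[0]-u).round(2))
E
```

```text
[461.13108258  71.02250695  24.54630715] [-3.52669837  0.15343062 12.91120928] 7.5
[-150, 0, 53] [352. 216.] (np.float32(-1.98), np.float32(2.84), 0.99) pred 8mm down [-0.3   3.33]
[-157, 33, 53] [338. 222.] (np.float32(-1.12), np.float32(2.21), 0.97) pred 8mm down [-0.23  3.34]
[-157, -33, 53] [370. 214.] (np.float32(-1.22), np.float32(2.62), 0.83) pred 8mm down [-0.39  3.32]
[-60, 20, 53] [324. 192.] (np.float32(-0.53), np.float32(2.52), 0.99) pred 8mm down [-0.14  3.23]
[-103, 25, 64] [331. 200.] (np.float32(-0.83), np.float32(2.61), 0.99) pred 8mm down [-0.18  3.33]
```

The plate sinks (about 6 mm, 13 N). Pressing to the bottom.

>>> {"method": "step_arm", "body": {"series": [[[0,0,-0.002],[0,0,0],0],[[0,0,-0.004],[0,0,0],0],[[0,0,-0.005],[0,0,0],0],[[0,0,-0.005],[0,0,0],0]]}}

```text
time: 7.95
tcp_pos: [463.5, 71.2, 23.2]
ee_rot: [0.916, 0.402, 0.004, 0.001]
force: [-6.1, 0.8, 24.5]
opening: -0.1
```

At the bottom: 24.5 N. Pushing forward along the box (0.735, −0.678), first 15 mm.

>>> {"method": "step_arm", "body": {"series": [[[0.0037,-0.0034,0],[0,0,0],0],[[0.0074,-0.0068,0],[0,0,0],0],[[0.011,-0.0102,0],[0,0,0],0],[[0.011,-0.0102,0],[0,0,0],0]]}}

```text
time: 8.35
tcp_pos: [475.0, 61.1, 23.2]
ee_rot: [0.916, 0.402, 0.005, 0.001]
force: [-4.3, 1.3, 23.3]
opening: -0.2
```

Run:
```python
from station import *
from h import *
s=sense();print(s['tcp_pos'],s['force'],s['time'])
a0=cv2.imread("pics/side7.png");a=snapshot("side");cv2.imwrite("pics/side9.png",a)
m=camera_model("side");p=[552.5,-15.8,-0.745]
for q in([-157,33,53],[-60,20,53],[-103,25,64]): 
    u=proj(m,box2w(p,[q]))[0];print(q,u.round(),shift(a0,a,u,(6,6),12),"pred 8 down, +10x, +15",(proj(m,box2w(p,[np.add(q,[0,0,-8]),np.add(q,[10,0,-8]),np.add(q,[15,0,-8])]))-u).round(1).tolist())
```

```text
[475.02759995  61.12895919  23.19084606] [-4.32968357  1.30209458 23.27538155] 8.35
[-157, 33, 53] [338. 222.] (np.float32(-5.77), np.float32(-2.27), 0.95) pred 8 down, +10x, +15 [[-0.2, 3.3], [-2.4, 0.2], [-3.4, -1.3]]
[-60, 20, 53] [324. 192.] (np.float32(-4.84), np.float32(-1.16), 1.0) pred 8 down, +10x, +15 [[-0.1, 3.2], [-2.0, 0.6], [-3.0, -0.7]]
[-103, 25, 64] [331. 200.] (np.float32(-5.09), np.float32(-1.27), 0.99) pred 8 down, +10x, +15 [[-0.2, 3.3], [-2.2, 0.5], [-3.2, -0.9]]
```

The plate follows. The tool has drifted about 4 mm in +y under load, so I'll correct that while pushing on.

>>> {"method": "step_arm", "body": {"series": [[[0.0027,-0.0044,0],[0,0,0],0],[[0.0054,-0.0088,0],[0,0,0],0],[[0.009,-0.0122,0],[0,0,0],0],[[0.0127,-0.0156,0],[0,0,0],0],[[0.0164,-0.019,0],[0,0,0],0],[[0.02,-0.0224,0],[0,0,0],0],[[0.02,-0.0224,0],[0,0,0],0]]}}

```text
time: 9.1
tcp_pos: [494.4, 40.4, 23.1]
ee_rot: [0.915, 0.402, 0.005, -0.001]
force: [-5.3, 4.4, 23.7]
opening: -0.0
```

```bash
cat > chk.py <<'E'
from station import *
from h import *
import sys
s=sense();print(s['tcp_pos'],s['force'],s['time'])
p=[552.5,-15.8,-0.745];a0=cv2.imread("pics/side7.png");a=snapshot("side");cv2.imwrite("pics/side_%s.png"%sys.argv[1],a)
m=camera_model("side");g=float(sys.argv[1])
d=s['tcp_pos'][:2]-np.array(p[:2]);print("tcp box",np.cos(p[2])*d[0]+np.sin(p[2])*d[1],-np.sin(p[2])*d[0]+np.cos(p[2])*d[1])
g0=cv2.cvtColor(a0,6);g1=cv2.cvtColor(a,6)
for q in([-157,33,53],[-157,-33,53],[-103,25,64],[-90,30,53],[-60,20,53]):
    u=proj(m,box2w(p,[q]))[0].round().astype(int);v=proj(m,box2w(p,[np.add(q,[g,0,-8])]))[0].round().astype(int);h=6;R=8
    T=g0[u[1]-h:u[1]+h+1,u[0]-h:u[0]+h+1];r=cv2.matchTemplate(g1[v[1]-h-R:v[1]+h+R+1,v[0]-h-R:v[0]+h+R+1],T,5);_,c,_,l=cv2.minMaxLoc(r)
    uv0=u;uv=v+np.array(l)-R
    bx=lambda uv,z:(lambda W:np.array([np.cos(p[2])*(W[0]-p[0])+np.sin(p[2])*(W[1]-p[1]),-np.sin(p[2])*(W[0]-p[0])+np.cos(p[2])*(W[1]-p[1])]))(ray_z(m,uv,z))
    print(q,"moved",(bx(uv,q[2]-8)-bx(uv0,q[2])).round(1),round(c,2))
E
python3 chk.py 45
```

```text
[494.40420517  40.36422513  23.10667301] [-5.29805687  4.41832331 23.71011194] 9.1
tcp box -80.78327735320954 1.8983312333249316
[-157, 33, 53] moved [44.4  1.1] 0.95
[-157, -33, 53] moved [42.8  1.6] 0.78
[-103, 25, 64] moved [41.6  1.4] 0.97
[-90, 30, 53] moved [41.9  2. ] 0.98
[-60, 20, 53] moved [43.4 -0.2] 0.99
```

It moves with the tool (~43 mm), so the nose is under the guides. Pushing on 35 mm.

>>> {"method": "step_arm", "body": {"series": [[[0.0033,-0.0038,0],[0,0,0],0],[[0.0067,-0.0075,0],[0,0,0],0],[[0.0104,-0.0109,0],[0,0,0],0],[[0.0141,-0.0143,0],[0,0,0],0],[[0.0177,-0.0177,0],[0,0,0],0],[[0.0214,-0.0211,0],[0,0,0],0],[[0.025,-0.0245,0],[0,0,0],0],[[0.025,-0.0245,0],[0,0,0],0]]}}

```text
time: 9.95
tcp_pos: [520.1, 14.8, 23.1]
ee_rot: [0.916, 0.402, 0.005, 0.001]
force: [-3.2, 3.4, 21.4]
opening: -0.2
```

```bash
python3 chk.py 76
```

```text
[520.07919039  14.8260711   23.10556059] [-3.24979356  3.38348381 21.4403755 ] 9.95
tcp box -44.595757797012396 0.5324593722362287
[-157, 33, 53] moved [75.7  0.7] 0.95
[-157, -33, 53] moved [74.7 -0.4] 0.86
[-103, 25, 64] moved [71.7  0.1] 0.94
[-90, 30, 53] moved [72.4  0.9] 0.97
[-60, 20, 53] moved [75.6 -1.5] 0.98
```

>>> {"method": "step_arm", "body": {"series": [[[0.0022,-0.002,0],[0,0,0],0],[[0.0044,-0.0041,0],[0,0,0],0],[[0.0066,-0.0061,0],[0,0,0],0],[[0.0088,-0.0081,0],[0,0,0],0],[[0.0088,-0.0081,0],[0,0,0],0]]}}

```text
time: 10.5
tcp_pos: [528.4, 6.9, 23.1]
ee_rot: [0.916, 0.402, 0.005, 0.001]
force: [-5.2, 4.4, 21.9]
opening: 0.2
```

```bash
python3 chk.py 87
```

```text
[528.42620278   6.92787756  23.07148942] [-5.1512205   4.41670777 21.92466111] 10.5
tcp box -33.10521739853342 0.38563195027228403
[-157, 33, 53] moved [86.5  0.6] 0.96
[-157, -33, 53] moved [85.7 -1.1] 0.84
[-103, 25, 64] moved [83.5 -0.1] 0.94
[-90, 30, 53] moved [84.3  0.8] 0.98
[-60, 20, 53] moved [84.4 -0.4] 0.94
```

>>> {"method": "step_arm", "body": {"series": [[[0.0018,-0.0017,0],[0,0,0],0],[[0.0036,-0.0034,0],[0,0,0],0],[[0.0055,-0.0051,0],[0,0,0],0],[[0.0055,-0.0051,0],[0,0,0],0]]}}

```text
time: 10.95
tcp_pos: [533.8, 1.8, 23.0]
ee_rot: [0.916, 0.402, 0.005, 0.001]
force: [-4.3, 4.8, 21.6]
opening: 0.2
```

```bash
python3 chk.py 93
```

```text
[533.80779294   1.83919873  23.03930191] [-4.30018857  4.82114316 21.58368978] 10.95
tcp box -25.699294774331882 0.29357213636698987
[-157, 33, 53] moved [93.6 -0.1] 0.96
[-157, -33, 53] moved [93.6 -0.3] 0.87
[-103, 25, 64] moved [91.2 -1. ] 0.95
[-90, 30, 53] moved [92.1 -0. ] 0.97
[-60, 20, 53] moved [124.1   0.9] 0.95
```

>>> {"method": "step_arm", "body": {"series": [[[0.0015,-0.0014,0],[0,0,0],0],[[0.003,-0.0028,0],[0,0,0],0],[[0.0044,-0.0041,0],[0,0,0],0],[[0.0044,-0.0041,0],[0,0,0],0]]}}

```text
time: 11.4
tcp_pos: [537.5, -1.6, 23.0]
ee_rot: [0.915, 0.402, 0.004, -0.0]
force: [-6.0, 4.9, 22.5]
opening: 0.1
```

```bash
python3 chk.py 98
```

```text
[537.53083324  -1.64071195  23.00029406] [-5.98213404  4.85106647 22.48556987] 11.4
tcp box -20.603251546346186 0.2596482676905634
[-157, 33, 53] moved [97.5  0.5] 0.96
[-157, -33, 53] moved [97.6  0.1] 0.85
[-103, 25, 64] moved [95.4 -0.4] 0.94
[-90, 30, 53] moved [96.4  0.6] 0.97
[-60, 20, 53] moved [124.1   0.9] 0.95
```

>>> {"method": "step_arm", "body": {"series": [[[0.0015,-0.0014,0],[0,0,0],0],[[0.003,-0.0028,0],[0,0,0],0],[[0.0044,-0.0041,0],[0,0,0],0],[[0.0044,-0.0041,0],[0,0,0],0]]}}

```text
time: 11.85
tcp_pos: [537.4, -1.6, 23.0]
ee_rot: [0.915, 0.403, 0.002, -0.006]
force: [-15.5, 13.5, 31.0]
opening: -0.3
```

```bash
python3 chk.py 99
```

```text
[537.37062612  -1.5539731   22.95251196] [-15.49717895  13.50846904  30.98718568] 11.85
tcp box -20.779824361203588 0.2147930327987737
[-157, 33, 53] moved [97.5  0.5] 0.96
[-157, -33, 53] moved [97.6  0.1] 0.85
[-103, 25, 64] moved [95.4 -0.4] 0.94
[-90, 30, 53] moved [96.4  0.6] 0.98
[-60, 20, 53] moved [124.1   0.9] 0.96
```

Firm stop: 20 N horizontal with no further motion, and the tool position matches a nose at box x ≈ 105. Now releasing: ease the push slightly while lifting straight up.

>>> {"method": "step_arm", "body": {"series": [[[-0.001,0.001,0.003],[0,0,0],0],[[-0.001,0.001,0.008],[0,0,0],0],[[-0.002,0.002,0.014],[0,0,0],0],[[-0.002,0.002,0.025],[0,0,0],0],[[-0.003,0.003,0.05],[0,0,0],0],[[-0.01,0.01,0.09],[0,0,0],0],[[-0.03,0.03,0.13],[0,0,0],0],[[-0.07,0.07,0.16],[0,0,0],0],[[-0.11,0.1,0.18],[0,0,0],0],[[-0.11,0.1,0.18],[0,0,0],0],[[-0.11,0.1,0.18],[0,0,0],0]]}}

```text
time: 13.0
tcp_pos: [428.9, 93.0, 198.8]
ee_rot: [0.915, 0.403, 0.002, 0.001]
force: [0.4, 0.7, 0.6]
opening: -0.1
```

```bash
python3 chk.py 99.5
python3 - <<'E'
from station import *
from h import *
a=snapshot("scene")[110:260,270:400];b=snapshot("wrist");cv2.imwrite("pics/wf.png",b)
f=lambda i,w:cv2.resize(i,(w,520),interpolation=cv2.INTER_CUBIC)
cv2.imwrite("pics/f1.png",np.hstack([f(a,400),f(b[180:420,190:370],390)]))
E
```

```text
[428.85144935  92.9939962  198.79251886] [0.3545529  0.69895834 0.57911717] 13.0
tcp box -164.6518163016085 -3.857081281549725
[-157, 33, 53] moved [110.6  -4.8] 0.95
[-157, -33, 53] moved [110.9  -6. ] 0.89
[-103, 25, 64] moved [106.2  -4.7] 0.89
[-90, 30, 53] moved [107.2  -3.6] 0.95
[-60, 20, 53] moved [124.1   0.9] 0.8
```

View pics/f1.png

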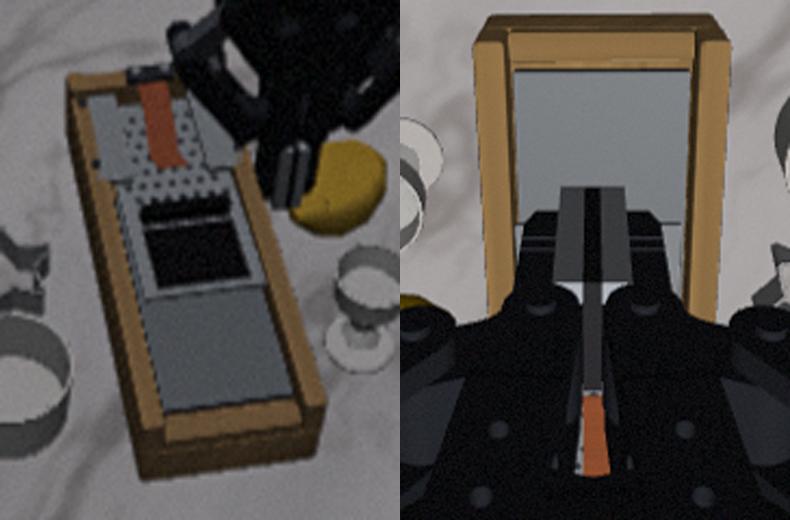

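The final view shows the plate's perforated nose under both guides and the copper spring, with pad and rib free at about crop (195,230) and the neighbours in place. My side check assumed the plate stays down, so the apparent 10 mm extra shift needs separating into rise and travel with both cameras.

```bash
cat > fin.py <<'E'
from station import *
from h import *
from scipy.optimize import least_squares
p=[552.5,-15.8,-0.745];pts=[[-103,28,64],[-103,-28,64],[-108,28,53],[-108,-28,53],[-157,30,53],[-157,-30,53],[-130,36,53],[-130,-36,53]]
A={}
for c in("scene","side"): A[c]=(camera_model(c),cv2.cvtColor(cv2.imread(f"pics/{c}0.png"),6),cv2.cvtColor(snapshot(c),6))
h=5
for q in pts:
    o=[]
    for c,(m,a,b) in A.items():
        u=proj(m,box2w(p,[q]))[0].round().astype(int);v=proj(m,box2w(p,[np.add(q,[95,0,-4])]))[0].round().astype(int);R=6
        T=a[u[1]-h:u[1]+h+1,u[0]-h:u[0]+h+1];r=cv2.matchTemplate(b[v[1]-h-R:v[1]+h+R+1,v[0]-h-R:v[0]+h+R+1],T,5);_,k,_,l=cv2.minMaxLoc(r)
        o.append((m,u,v+np.array(l)-R,k))
    f=lambda d:np.concatenate([proj(m,box2w(p,[np.add(q,d)]))[0]-proj(m,box2w(p,[q]))[0]-(w-u) for m,u,w,k in o])
    s=least_squares(f,[95,0,-4]);print(q,s.x.round(1),"res",np.abs(s.fun).max().round(1),[round(i[3],2) for i in o])
E
python3 fin.py
```

```text
[-103, 28, 64] [99.7 -2.1 -3.9] res 0.2 [0.9, 0.97]
[-103, -28, 64] [95.2  0.9 -1. ] res 0.0 [0.88, 0.95]
[-108, 28, 53] [96.8 -2.2 -2.5] res 0.3 [0.98, 0.97]
[-108, -28, 53] [101.5  -3.6  -6.3] res 0.3 [0.94, 0.95]
[-157, 30, 53] [98.6 -0.6  0.7] res 0.3 [0.92, 0.97]
[-157, -30, 53] [102.5  -2.2  -2.4] res 0.3 [0.89, 0.95]
[-130, 36, 53] [107.1  -4.7 -10.6] res 1.5 [0.91, 0.99]
[-130, -36, 53] [103.4  -0.    1.1] res 0.0 [0.93, 0.97]
```

Run:
```python
from station import *
from h import *
p=[552.5,-15.8,-0.745];m=camera_model("wrist");im=cv2.imread("pics/wf.png",0)
C=-m["R"].T@m["t"]
def bx(uv,z):
    W=ray_z(m,uv,z);c,s=np.cos(p[2]),np.sin(p[2]);d=W[:2]-p[:2];return np.round([c*d[0]+s*d[1],-s*d[0]+c*d[1]],1)
for c in((246,249),(311,315)): print(c,im[270:300,c[0]:c[1]].mean(1).round().astype(int).tolist())
for z in(48,50.5,53): print(z,bx((247,283.4),z),bx((312,283.4),z))
print("rail rear z54",bx((227,200),54),bx((520,200),54))
print("bed rear",bx((280,212),48))
```

```text
(246, 249) [122, 123, 123, 121, 121, 121, 123, 121, 123, 123, 123, 112, 70, 33, 41, 48, 41, 37, 25, 43, 38, 12, 8, 4, 32, 27, 17, 8, 11, 10]
(311, 315) [124, 124, 124, 124, 124, 122, 123, 124, 123, 124, 123, 126, 89, 66, 126, 140, 132, 127, 123, 124, 119, 116, 110, 98, 104, 103, 92, 84, 79, 70]
48 [-63.3 -37.9] [-63.3  28.9]
50.5 [-64.8 -37.6] [-64.8  28.6]
53 [-66.2 -37.3] [-66.3  28.3]
rail rear z54 [-154.5  -53. ] [-154.4  217.4]
bed rear [-140.8   -4. ]
```

The plate's rear edge is at box x about −65 in the wrist view; home would be −64.5. Handing in.

```bash
python3 -c "
from station import *
print(sense()['time'],hand_in())"
```

```text
the job is handed in; nothing more can be done
13.25 None
```

I pressed the steel grater plate down on its black pad with the closed fingertips and pushed it forward about 97 mm under the guides and the copper spring. I then lifted off and handed the job in at 13.25 s.

**Press:** The bed was pressed to its firm stop at about 24 N and stayed down, at 21 to 25 N, throughout the push.

**Home position:** At the end the push met 20 N with no further motion. The final wrist view puts the plate's rear edge at box x of about −65 mm; home would be −64.5 mm. The final scene picture shows the nose under both guides and the spring. The ramekin, star cutter, lemon and egg cup look undisturbed, and the robot is clear of everything.

**Checks that disagreed:**
- **Fingertip height:** Contact came with the TCP reported at about 30 mm, roughly 40 mm lower than the stated tool geometry would give. I went by the force reading and the pictures instead.
- **Plate tail after release:** A side-camera check that assumed the plate stayed fully down showed about 10 mm of extra forward shift. The bed most likely lifted the tail slightly after release. A two-camera estimate was noisy: seven of the eight points gave 95 to 104 mm of travel, and one poor fit gave 107 mm.
- **Nose at the stop:** I did not see the nose touching the stop directly. That it is home rests on the force and the rear-edge position.

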